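# Tap the red valve for microphony

### The job

Check the red-painted valve in the wooden rack for microphony: with the fingertips, tap it lightly on its top so that it dips a few millimetres on its sprung holder, without driving it down to the stop, then let it spring back up and withdraw the hand at least 10 cm from it. Do not pull it upward, and touch nothing else: not the other valves, the rack, the crystal or the copper coil.

Things in the scene. Friction and masses are not known exactly. Their poses are not given: they have to be found in the camera images.
- red_valve: The valve to tap: bulb painted red, 41 mm across, black base 34 mm across, brass top cap 14 mm across and 10 mm tall; 115 mm tall in all. Stands upright in one of the rack's three holes. Origin at the centre of its underside, inside the hole, 35 mm above the bench; z up. It moves only up and down on its sprung holder: 0.8 N per mm of dip, stop at 14 mm (about 11 N), and it springs back when let go. A light tap is a dip of 2 to 12 mm.
- red_valve_top (a point): Centre of the flat top of the red valve's brass cap, 150 mm above the bench when the valve stands at rest.
- grey_valve: A valve 41 mm across the bulb and 115 mm tall, black base 34 mm across, the same shape and sprung holder as the red one but with a grey-painted bulb; also with a brass cap whose top is 150 mm above the bench. Leave alone. Origin at the centre of its underside, 35 mm above the bench.
- clear_valve: A valve 41 mm across the bulb and 115 mm tall, black base 34 mm across, the same shape and sprung holder as the red one but with a clear glass bulb, dark metal inside; also with a brass cap whose top is 150 mm above the bench. Leave alone. Origin at the centre of its underside, 35 mm above the bench.
- rack: Fixed wooden rack, 100 mm (its x) by 300 mm (its y), 70 mm high, with three round 41 mm holes in a row along its y, 90 mm apart; one valve stands in each, in any order. Origin at the centre of its underside on the bench.
- crystal: Loose brass crystal holder standing on the bench before the rack, 14 x 32 x 34 mm high. Leave alone. Origin at the centre of its underside.
- coil: Loose coil of copper tube lying flat on the bench beyond the rack, 76 mm across, 32 mm high. Leave alone. Origin at the centre of its underside.

How it is judged:
On the way, in this order (a step that is already met when the one before it is completed fails the run):
1. the fingertips press the red valve down by at least 2 mm (contact force between red_valve and the fingers above 0.5 N and height (world z) of red_valve_top below 0.148 m), for 0.04 s.
2. the red valve is let go and has sprung back up (height (world z) of red_valve_top above 0.149 m and contact force between red_valve and the fingers below 0.05 N), for 0.2 s.
At the end, for the whole second after the job is handed in: The red valve is back at its rest height (cap top 149 to 151.5 mm above the bench) and still, the fingers are at least 100 mm from its cap, and the other valves (within 1.5 mm), crystal and coil (within 4 mm) are where they were (height (world z) of red_valve_top between 0.149 and 0.1515 m and linear speed of red_valve below 0.01 m/s and distance between the grasp point and red_valve_top above 0.1 m and distance of each of grey_valve, clear_valve from where it was at the start of the episode below 0.0015 m and distance of each of crystal, coil from where it was at the start of the episode below 0.004 m); the robot touches nothing.
It fails at once if the red valve is driven down more than 12 mm, almost to its stop (height (world z) of red_valve_top below 0.138 m).
It fails at once if the red valve is struck or pushed with more than 20 N (contact force between red_valve and the fingers above 20 N or contact force between red_valve and the arm above 20 N).
It fails at once if the red valve is pulled up more than 4 mm (height (world z) of red_valve_top above 0.154 m).
It fails at once if the grey or the clear valve is touched (contact force between any of grey_valve, clear_valve and the fingers above 0.4 N or contact force between any of grey_valve, clear_valve and the arm above 0.4 N).
It fails at once if the rack, the crystal or the coil is touched (contact force between any of rack, crystal, coil and the fingers above 0.4 N or contact force between any of rack, crystal, coil and the arm above 0.4 N).
It also fails if it takes over 32 s, if anything falls off the work surface, if the arm or the gripper's body presses on something with over 40 N, if the wrist force passes 120 N, or if a joint passes its speed limit or range.

### The arm

A 7-joint arm with a two-finger parallel gripper is mounted at the origin on the work surface. World frame = base frame: x ahead of the robot, y to its left, z up, the work surface at z = 0. Lengths are in m, angles in rad, forces in N, time in s.
With the tool pointing down it reaches from about 0.425 to 0.875 m from the base axis. Payload 4.7 kg.
Tool frame: the origin (TCP) lies on the centre line of the jaws, within the pads' length; the fingertips stand 25 mm ahead of it and the grasp point (between the pads) lies 6 mm ahead of it; y points along the fingers, z is the direction in which the jaws open and shut, and the axes are right-handed (so a half turn about y gives the same grasp; the last joint's range is limited). The gripper opens to 85 mm and grips with 20 to 120 N. Pads are 22 mm wide; open, the fingers measure 114 mm over their backs; the gripper's body (76 mm by 85 mm) begins 54 mm behind the grasp point. The pads swing forward as they close: fully open they stand 13 mm farther back than shut.
Start: joints at [1.15, 0.321, -0.07, 1.45, 0.023, 1.371, -0.057], TCP at [0.274, -0.59, 0.256] pointing down, gripper open.
Joint ranges: [-2.86, 2.86], [-0.3, 2.09], [-1.38, 1.24], [0.06, 2.45], [-1.56, 4.7], [0.09, 2.05], [-2.69, 2.69]. Speed limits (rad/s): [2.57, 2.57, 3.14, 3.14, 3.14, 3.14, 3.14].

### API

Orientations are given as a unit quaternion [w, x, y, z].
In Python, from bench import * gives the robot as it stands.
- The arm moves only by the tool arm_command, never from a script. Its argument "increments" is a list of rows, each an object of numbers: "tx", "ty", "tz": the shift along the world's x, y, z in cm; "yaw": the turn about the world's z in rad. In form: [{"tx": .., "ty": .., "tz": .., "yaw": ..}, ...]. A call has 1 to 8 rows; each row shifts and turns the pose as measured when the row begins; what a row does not reach is not made up. A row lasts 1/8 s, in which the tool goes at most 62.5 mm and 10.7 degrees, less where a joint would pass 70% of its speed; a pose out of reach is approached as far as the arm can. A call is refused whole if a number of a shift passes 6.25 or a number of a turn 0.188, either way. A call with a gripper value outside its range is refused whole. "grip" is the opening, from -1 (shut) to 1 (fully open), set as the call begins (left out, the last holds). The fingers move at their own pace and stop on an object; the grip force is fixed at half the most. Time passes only in rows, so rows that do not move let the fingers close. It gives the time, the measured TCP pose, the force and the opening at its end, in the units of the state.
- get_obs(): the state, without advancing time (a new reading comes with each control period).
- camera(name): name is "side" or "top" or "wrist"; returns a dict with "pixels" (420x560x3 uint8, red, green, blue), "depth" (420x560 float32, m along the optical axis (not along the pixel's ray), 0 where there is no reading), "camera_matrix" (3x3 intrinsics, pixels), "D" ([k1, k2, p1, p2, k3] as OpenCV has them; the pictures are not rectified), "R" (3x3) and "t" (3): a world point X has camera coordinates R X + t; the wrist camera has in their place "hand_eye" (4x4, takes a point from camera to tool coordinates, whose origin is the TCP and whose axes are the tool frame's). Camera axes: x right, y down, z forward; pixel columns grow to the right and rows downward; lengths in m; the calibration is good to about 2 mm. A picture is of the moment at which its call begins: read the wrist's pose just before it.
- sign_off(): hands the job in, once; it reports no verdict.
The state is a dict: "time": time; "q": joint angles; "qvel": joint speeds; "joint_torque": joint torques, N m; "ee_pos": TCP position; "eef_rot": TCP orientation; "contact_force": force on the tool from outside, world axes, zero at the start; "wrist_torque": the same for the moment, N m; "gripper_width": opening from 0.0 (shut) to 1.0 (fully open).
Only numpy, scipy, OpenCV 4.12 (cv2) and the standard library are available. Lean on these libraries where they do the work, as an engineer would, in place of code of your own. Each camera call takes 0.05 s, during which the arm holds its last target.

## Working session

There is one attempt and no reset: what is moved stays moved. The work goes in short steps, Python scripts to look and compute and a tool call to move; the robot and the scene stay as the last step left them, time stands still between calls to the robot, and variables do not carry over. Pictures are saved under pics/ and viewed, and the job is handed in when it is done.

Besides the shell and the picture viewer there is one more tool, called by a JSON object that holds its "op" and its "data". arm_command: Moves the arm, as the interface text tells. Its arguments: {"type":"object","properties":{"increments":{"type":"array","items":{"type":"object","properties":{"tx":{"type":"number"},"ty":{"type":"number"},"tz":{"type":"number"},"yaw":{"type":"number"}}}},"grip":{"type":"number"}},"required":["increments"]}

```bash
mkdir -p pics; ls; python3 - <<'E'
from bench import *
import cv2,pickle
o=get_obs();print({k:(np.round(v,3).tolist() if 0 else v) for k,v in o.items()} if 0 else o)
d={}
for n in("side","top"):
    c=camera(n);d[n]=c;cv2.imwrite(f"pics/{n}0.png",c["pixels"][:,:,::-1].copy())
pickle.dump(d,open("cams.pkl","wb"))
E
```

```text
pics
{'time': 0.0, 'q': array([ 1.15009991,  0.3218615 , -0.0700768 ,  1.45167679,  0.02260973,
        1.37078083, -0.05686398]), 'qvel': array([ 0.00050755, -0.00066113, -0.00036617,  0.00126686,  0.00108684,
       -0.00050274,  0.00019596]), 'joint_torque': array([ 6.78186061e-04, -4.93573987e+01, -3.81636629e-01, -3.14330220e+01,
        1.29707812e-02,  1.14445275e-02, -4.69492647e-06]), 'ee_pos': array([ 0.27354288, -0.58910428,  0.25519748]), 'eef_rot': array([ 0.15235138, -0.15272208,  0.69111807, -0.68979768]), 'contact_force': array([ 0.02871496, -0.1631332 , -0.08210128]), 'wrist_torque': array([ 0.02560833, -0.01113865,  0.01982801]), 'gripper_width': 1.0000347419864735}
```

View pics/side0.png

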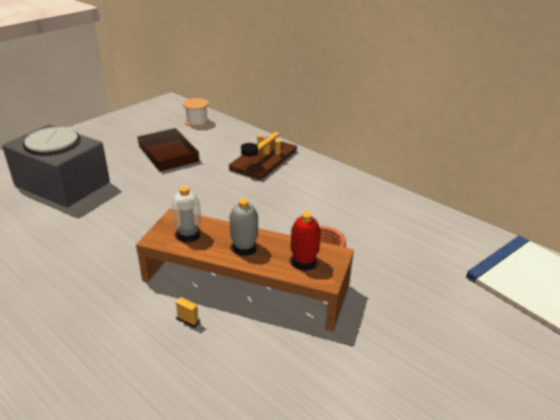

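View pics/top0.png

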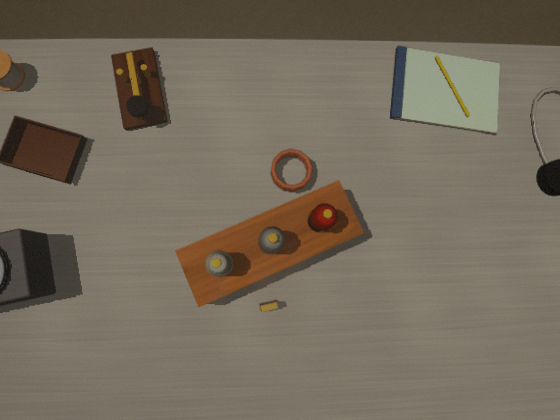

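The top view shows the red valve's cap at about (327,214), with grey at (272,238) and clear at (216,263). In the side view the red cap is at (307,216). Red stands at one end of the rack. Next I locate the caps.

```bash
cat > h.py <<'E'
import numpy as np, cv2, pickle
def ray(c,u,v):
    p=cv2.undistortPoints(np.array([[[u,v]]],float),c["camera_matrix"],np.array(c["D"],float))[0,0]
    R=np.array(c["R"]);t=np.array(c["t"])
    return -R.T@t, R.T@np.array([p[0],p[1],1.])
def plane(c,u,v,z):
    o,d=ray(c,u,v); return o+d*(z-o[2])/d[2]
def blobs(c,box,lo=(12,150,110),hi=(30,255,255)):
    h=cv2.cvtColor(c["pixels"],cv2.COLOR_RGB2HSV); m=cv2.inRange(h,lo,hi)
    x0,y0,x1,y1=box; mm=np.zeros_like(m); mm[y0:y1,x0:x1]=m[y0:y1,x0:x1]
    n,l,s,ce=cv2.connectedComponentsWithStats(mm)
    return [(ce[i],s[i]) for i in range(1,n) if s[i][4]>12]
E
python3 - <<'E'
from h import *
d=pickle.load(open("cams.pkl","rb"))
for n,bx in(("top",(190,190,350,320)),("side",(150,170,340,340))):
    c=d[n]; print(n,"cam at",np.round(ray(c,0,0)[0],3))
    for ce,s in blobs(c,bx):
        u,v=ce; 
        if n=="side": v=s[1]+2   # near top disc
        P=plane(c,u,v,.15); z=c["depth"][int(v),int(u)]
        o,dd=ray(c,u,v); print(np.round(ce,1),s,"z150:",np.round(P,4),"depthpt",np.round(o+dd*z,4))
    im=c["pixels"][bx[1]:bx[3],bx[0]:bx[2],::-1]
    cv2.imwrite(f"pics/{n}_crop.png",cv2.resize(im,None,fx=4 if n=="top" else 3,fy=4 if n=="top" else 3,interpolation=cv2.INTER_CUBIC))
E
```

```text
top cam at [0.491 0.084 0.762]
[264.  244.2] [ 190  190  160  117 6959] z150: [0.5305 0.0701 0.15  ] depthpt [0.5317 0.0697 0.1315]
[327.2 213.3] [323 209   9  10  70] z150: [ 0.5748 -0.0251  0.15  ] depthpt [ 0.5748 -0.0251  0.1505]
[272.5 237.6] [269 234   9   9  61] z150: [0.5399 0.0573 0.15  ] depthpt [0.5399 0.0573 0.1501]
[216.  262.5] [212 259   9   8  60] z150: [0.5053 0.14   0.15  ] depthpt [0.5053 0.1401 0.1485]
[267.6 306.6] [261 303  16   9  77] z150: [0.4407 0.0665 0.15  ] depthpt [0.4312 0.0632 0.0349]
side cam at [ 0.124 -0.374  0.543]
[183.9 190.2] [180 187   8   8  54] z150: [0.5064 0.1377 0.15  ] depthpt [0.5073 0.139  0.149 ]
[243.1 203. ] [239 199   9   9  65] z150: [0.5416 0.0555 0.15  ] depthpt [0.5417 0.0556 0.1499]
[247.4 253.6] [ 150  210  190   85 5486] z150: [0.5268 0.0327 0.15  ] depthpt [0.5397 0.0457 0.1374]
[306.5 216.7] [302 212  10  11  86] z150: [ 0.5765 -0.0269  0.15  ] depthpt [ 0.5773 -0.0263  0.1493]
[186.8 310.3] [177 297  21  27 388] z150: [ 0.3673 -0.0346  0.15  ] depthpt [ 0.4609  0.0958 -0.0013]
```

View pics/top_crop.png

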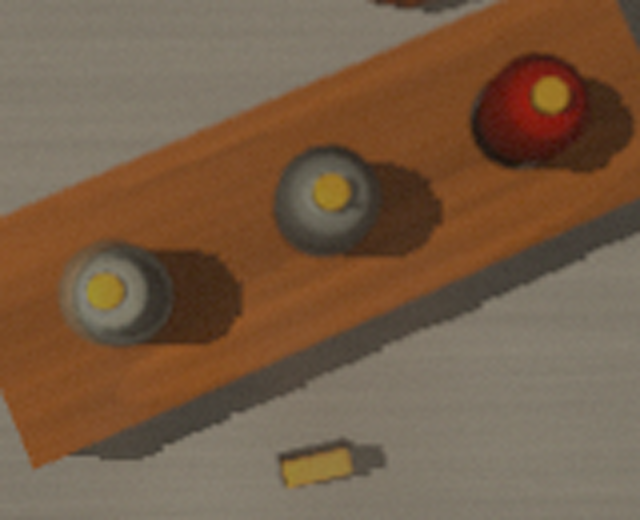

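Red's cap is at about (0.5755, -0.026, 0.150). The two views agree to 2 mm, and the caps are 89–90 mm apart as specified. I'll close the fingers and travel at height.

{"op": "arm_command", "data": {"increments": [{"tx": 2.5, "ty": 4.7}, {"tx": 2.5, "ty": 4.7}, {"tx": 2.5, "ty": 4.7}, {"tx": 2.5, "ty": 4.7}, {"tx": 2.5, "ty": 4.7}, {"tx": 2.5, "ty": 4.7}, {"tx": 2.5, "ty": 4.7}, {"tx": 2.5, "ty": 4.7}], "grip": -1}}

```text
invalid input at $.increments[0]: expected keys tx, ty, tz, yaw
```

{"op": "arm_command", "data": {"increments": [{"tx": 2.5, "ty": 4.7, "tz": 0, "yaw": 0}, {"tx": 2.5, "ty": 4.7, "tz": 0, "yaw": 0}, {"tx": 2.5, "ty": 4.7, "tz": 0, "yaw": 0}, {"tx": 2.5, "ty": 4.7, "tz": 0, "yaw": 0}, {"tx": 2.5, "ty": 4.7, "tz": 0, "yaw": 0}, {"tx": 2.5, "ty": 4.7, "tz": 0, "yaw": 0}, {"tx": 2.5, "ty": 4.7, "tz": 0, "yaw": 0}, {"tx": 2.5, "ty": 4.7, "tz": 0, "yaw": 0}], "grip": -1}}

```text
time: 1.1
ee_pos: [0.4724, -0.2041, 0.2508]
eef_rot: [0.147, -0.151, 0.693, -0.69]
contact_force: [0.8, 0.3, -0.8]
gripper_width: -0.002
```

{"op": "arm_command", "data": {"increments": [{"tx": 2.5, "ty": 4.4, "tz": 0.3, "yaw": 0}, {"tx": 2.5, "ty": 4.4, "tz": 0.3, "yaw": 0}, {"tx": 2.5, "ty": 4.4, "tz": 0.2, "yaw": 0}, {"tx": 2.5, "ty": 4.4, "tz": 0, "yaw": 0}, {"tx": 0, "ty": 0, "tz": 0, "yaw": 0}, {"tx": 0, "ty": 0, "tz": 0, "yaw": 0}]}}

```text
time: 1.85
ee_pos: [0.5742, -0.0171, 0.2569]
eef_rot: [0.149, -0.154, 0.693, -0.688]
contact_force: [0.4, 0.5, 0.1]
gripper_width: -0.002
```

```bash
python3 - <<'E'
from bench import *
import cv2
from h import *
from scipy.spatial.transform import Rotation as Ro
o=get_obs();q=o["eef_rot"];R=Ro.from_quat([q[1],q[2],q[3],q[0]]).as_matrix()
print(o["ee_pos"],np.round(R,3),o["contact_force"])
c=camera("wrist");H=np.array(c["hand_eye"])
bgr=c["pixels"][:,:,::-1].copy();cv2.imwrite("pics/w1.png",bgr)
c["R"]=(R@H[:3,:3]).T; c["t"]=-c["R"]@(R@H[:3,3]+o["ee_pos"])
for ce,s in blobs(c,(0,0,560,420)): print(np.round(ce),s,np.round(plane(c,*ce,.15),4))
c=camera("side");cv2.imwrite("pics/s1.png",c["pixels"][:,:,::-1].copy())
E
```

```text
[ 0.57420515 -0.01708949  0.25686124] [[-0.908 -0.009  0.418]
 [-0.418  0.006 -0.908]
 [ 0.006 -1.    -0.009]] [0.41988339 0.46731249 0.06916728]
[260.  67.] [259  62   2  10  14] [0.6535 0.0335 0.15  ]
[331.  72.] [330  67   3  11  13] [ 0.6687 -0.0065  0.15  ]
[198. 176.] [   13   125   350   120 22788] [0.5761 0.0436 0.15  ]
[ 26. 208.] [ 17 200  19  18 271] [0.5076 0.139  0.15  ]
[162. 213.] [153 204  19  18 268] [0.5425 0.0563 0.15  ]
[294. 218.] [284 207  21  22 341] [ 0.5766 -0.0256  0.15  ]
[162. 269.] [149 263  27  13 243] [0.5036 0.0426 0.15  ]
```

View pics/w1.png

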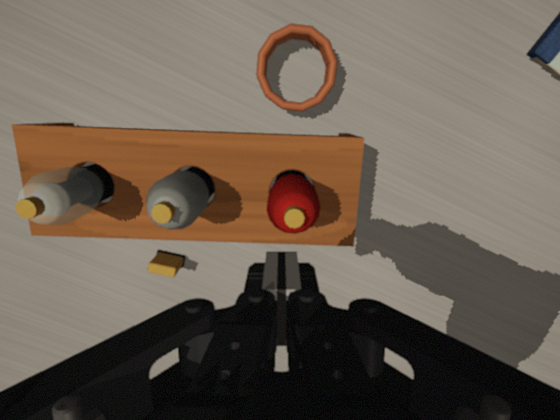

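View pics/s1.png

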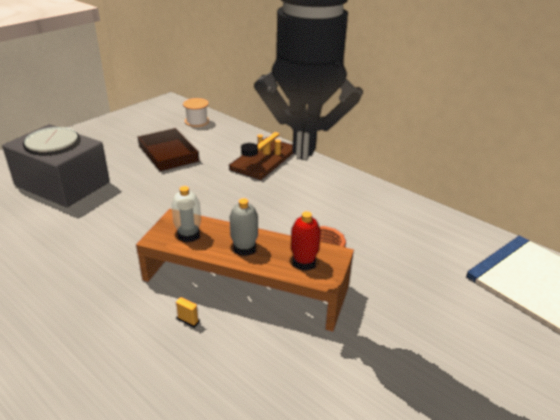

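The wrist view puts the red cap at pixel (294,218), which is (0.5766, -0.0256), in agreement with the other two cameras. The shut fingers are clear of everything. Next I align over the cap and descend to about 20 mm above it.

{"op": "arm_command", "data": {"increments": [{"tx": 0.2, "ty": -0.9, "tz": 0, "yaw": 0}, {"tx": 0, "ty": 0, "tz": -2.0, "yaw": 0}, {"tx": 0, "ty": 0, "tz": -2.0, "yaw": 0}, {"tx": 0, "ty": 0, "tz": -1.5, "yaw": 0}, {"tx": 0, "ty": 0, "tz": 0, "yaw": 0}, {"tx": 0, "ty": 0, "tz": 0, "yaw": 0}]}}

```text
time: 2.7
ee_pos: [0.5759, -0.0364, 0.2018]
eef_rot: [0.145, -0.149, 0.693, -0.691]
contact_force: [-0.1, -0.1, -0.3]
gripper_width: 0.001
```

{"op": "arm_command", "data": {"increments": [{"tx": 0, "ty": 0.9, "tz": 0, "yaw": 0}, {"tx": 0, "ty": 0, "tz": -0.5, "yaw": 0}, {"tx": 0, "ty": 0, "tz": 0, "yaw": 0}, {"tx": 0, "ty": 0, "tz": 0, "yaw": 0}]}}

```text
time: 3.2
ee_pos: [0.5768, -0.026, 0.1983]
eef_rot: [0.146, -0.148, 0.692, -0.691]
contact_force: [-0.3, 0.6, 0.7]
gripper_width: 0.001
```

```bash
python3 - <<'E'
from bench import *
import cv2
o=get_obs();print(o["ee_pos"],o["contact_force"],o["qvel"].round(3))
c=camera("side");cv2.imwrite("pics/s2.png",cv2.resize(c["pixels"][100:300,220:400,::-1],None,fx=3,fy=3))
E
```

```text
[ 0.57684907 -0.02601526  0.19826803] [-0.26283153  0.59785195  0.74326818] [0.    0.002 0.003 0.004 0.002 0.001 0.   ]
```

View pics/s2.png

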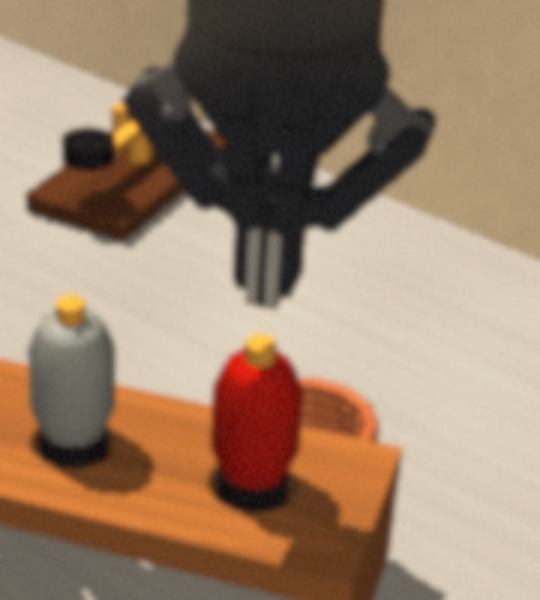

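The side view shows the shut fingertips directly above the red cap (crop about (262,340)) with a gap of about 2 cm.

{"op": "arm_command", "data": {"increments": [{"tx": 0, "ty": 0, "tz": -0.7, "yaw": 0}, {"tx": 0, "ty": 0, "tz": -0.6, "yaw": 0}, {"tx": 0, "ty": 0, "tz": -0.3, "yaw": 0}, {"tx": 0, "ty": 0, "tz": 0, "yaw": 0}]}}

```text
time: 3.75
ee_pos: [0.5765, -0.0265, 0.1806]
eef_rot: [0.145, -0.148, 0.692, -0.691]
contact_force: [0.3, 0.6, -0.3]
gripper_width: 0.0
```

{"op": "arm_command", "data": {"increments": [{"tx": 0, "ty": 0, "tz": -0.5, "yaw": 0}, {"tx": 0, "ty": 0, "tz": -0.3, "yaw": 0}, {"tx": 0, "ty": 0, "tz": 0, "yaw": 0}]}}

```text
time: 4.12
ee_pos: [0.5767, -0.0265, 0.1726]
eef_rot: [0.146, -0.148, 0.692, -0.691]
contact_force: [-0.1, 0.2, 2.2]
gripper_width: 0.002
```

Contact: 2.2 N at TCP z 0.1726, a dip of about 2.5 mm. I'll press about 3 mm more.

{"op": "arm_command", "data": {"increments": [{"tx": 0, "ty": 0, "tz": -0.3, "yaw": 0}, {"tx": 0, "ty": 0, "tz": -0.1, "yaw": 0}]}}

```text
time: 4.38
ee_pos: [0.5768, -0.0265, 0.1694]
eef_rot: [0.146, -0.148, 0.692, -0.691]
contact_force: [-2.3, -0.3, 5.0]
gripper_width: -0.0
```

The force is now 5 N, a dip of about 6 mm, well short of 12 mm. I'll take one reading at the bottom, then lift straight up.

```bash
python3 - <<'E'
from bench import *
import cv2
c=camera("side");cv2.imwrite("pics/s3.png",cv2.resize(c["pixels"][100:300,220:400,::-1],None,fx=3,fy=3))
o=get_obs();print(o["ee_pos"],o["contact_force"])
E
```

```text
[ 0.57681315 -0.0265019   0.16942011] [-1.97329765  0.37946046  5.15158925]
```

View pics/s3.png

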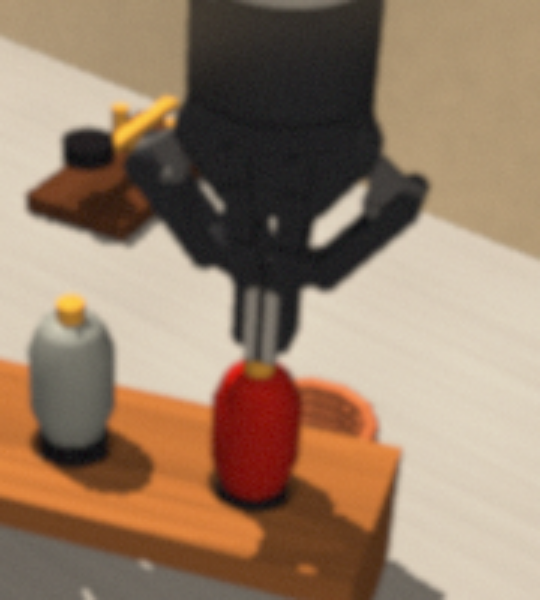

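{"op": "arm_command", "data": {"increments": [{"tx": 0, "ty": 0, "tz": 0.4, "yaw": 0}, {"tx": 0, "ty": 0, "tz": 0.5, "yaw": 0}, {"tx": 0, "ty": 0, "tz": 1.0, "yaw": 0}, {"tx": 0, "ty": 0, "tz": 2.0, "yaw": 0}, {"tx": 0, "ty": 0, "tz": 3.0, "yaw": 0}, {"tx": 0, "ty": 0, "tz": 3.0, "yaw": 0}, {"tx": 0, "ty": 0, "tz": 3.0, "yaw": 0}, {"tx": 0, "ty": 0, "tz": 2.0, "yaw": 0}]}}

```text
time: 5.42
ee_pos: [0.5757, -0.0264, 0.3231]
eef_rot: [0.145, -0.149, 0.693, -0.691]
contact_force: [0.6, -0.1, 0.1]
gripper_width: -0.003
```

{"op": "arm_command", "data": {"increments": [{"tx": 0, "ty": 0, "tz": 0, "yaw": 0}, {"tx": 0, "ty": 0, "tz": 0, "yaw": 0}, {"tx": 0, "ty": 0, "tz": 0, "yaw": 0}, {"tx": 0, "ty": 0, "tz": 0, "yaw": 0}]}}

```text
time: 5.92
ee_pos: [0.5755, -0.0263, 0.3225]
eef_rot: [0.145, -0.149, 0.693, -0.691]
contact_force: [0.8, 0.1, 1.3]
gripper_width: -0.004
```

```bash
python3 - <<'E'
from bench import *
from h import *
o=get_obs();print(o["time"],o["ee_pos"],o["contact_force"],np.abs(o["qvel"]).max())
d=pickle.load(open("cams.pkl","rb"))
for n,bx in(("top",(190,190,350,320)),("side",(150,170,340,340))):
    c=camera(n)
    for nm,k in(("before",d[n]),("after",c)): print(n,nm,[np.round(ce,1).tolist() for ce,s in blobs(k,bx)])
    cv2.imwrite(f"pics/{n}4.png",c["pixels"][:,:,::-1].copy())
E
```

```text
5.925 [ 0.5754762  -0.02625048  0.32250349] [0.78160349 0.06689657 1.2563633 ] 0.007554870687978044
top before [[264.0, 244.2], [327.2, 213.3], [272.5, 237.6], [216.0, 262.5], [267.6, 306.6]]
top after [[258.6, 248.3], [329.1, 216.1], [272.5, 237.6], [215.9, 262.5], [265.5, 306.9]]
side before [[183.9, 190.2], [243.1, 203.0], [247.4, 253.6], [306.5, 216.7], [186.8, 310.3]]
side after [[183.8, 190.1], [243.1, 202.9], [247.5, 253.6], [306.4, 216.6], [186.8, 310.4]]
```

View pics/side4.png

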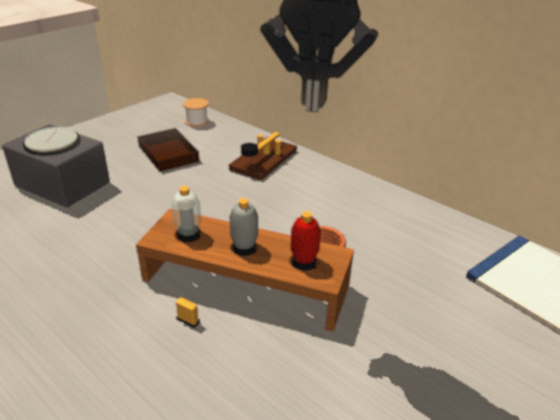

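The side view shows every cap, and the crystal, back within 0.1 px. In the top view the red cap and crystal blobs shifted by about 2–3 px. The raised hand probably occludes or shades them there, since the side view shows no movement. The grasp point is about 166 mm above the cap. Handing in.

```bash
python3 -c "
from bench import *
print(sign_off())"
```

```text
the job is handed in; nothing more can be done
None
```

I tapped the red valve once on its brass cap with the shut fingertips, lifted straight off, and handed the job in at about 6 s. `sign_off()` gives no verdict.

- **Tap:** the wrist force peaked at about 5 N and the fingertips went about 6 mm below the cap's rest height. That is inside the 2–12 mm range and well short of the stop.
- **Spring-back:** in the side view the red cap returned to its starting pixel within 0.1 px.
- **Withdrawal:** the grasp point ended about 166 mm above the cap.
- **Other things:** in the side view the grey and clear caps and the crystal were also within 0.1 px of where they started. I only looked at the coil by eye; it seemed unmoved.

**Disagreeing checks:**
- **Top view:** the red cap and crystal blobs appeared 2–3 px off after the tap. I put this down to the hand covering or shading them, because the side view showed no change, but I did not look at the top picture to confirm it.
- **Wrist force:** the last reading was about 1.3 N with the hand in free air, somewhat above the 0.3–0.7 N offsets seen earlier.

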